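# Open the pearl-sugar canister of unknown thread and hold its lid over the board

## Robot

A 6-joint arm with a two-finger parallel gripper is mounted at the origin on the work surface. World frame = base frame: x ahead of the robot, y to its left, z up, the work surface at z = 0. Lengths are in m, angles in rad, forces in N, time in s.
With the tool pointing down it reaches from about 0.3 to 0.875 m from the base axis. Payload 4.2 kg.
Tool frame: the origin (TCP) lies at the very end of the fingers, on their centre line; the grasp point (between the pads) lies 19 mm behind it; x points along the fingers, y is the direction in which the jaws open and shut, and the axes are right-handed (so a half turn about x gives the same grasp; the last joint's range is limited). The gripper opens to 85 mm and grips with 20 to 120 N. Pads are 22 mm wide; open, the fingers measure 114 mm over their backs; the gripper's body (76 mm by 85 mm) begins 54 mm behind the grasp point. The pads swing forward as they close: fully open they stand 13 mm farther back than shut.
Start: joints at [1.081, 0.32, 1.565, -0, 1.257, -0.02], TCP at [0.26, 0.513, 0.231] pointing down, gripper open.
Joint ranges: [-3.11, 3.11], [-0.84, 2.01], [0.21, 2.61], [-1.34, 4.49], [0.05, 2.63], [-2.56, 2.56]. Speed limits (rad/s): [2.57, 2.57, 3.14, 3.14, 3.14, 3.14].

## Interface

Orientations are given as a rotation vector (axis times angle).
In Python, from plant import bot, jaws, solver, cams, workorder, finder, read_time_s, read_qpos, read_dq, read_joint_torque, read_tool_pos, read_eef_rot, read_contact_force, read_ft_torque, read_width gives the robot as it stands. Calls block until the motion is done:
- bot.move_pose(position, orientation): joint-space move of the TCP to a pose.
- bot.move_straight(position, rot=None, rate=0.15): straight line of the TCP; rot=None keeps the orientation; rate is the mean speed in m/s.
- bot.set_joints(angles): joint-space move.
- jaws.release() and jaws.grab(force=None): open the fingers fully, or close them until they stop; force is the grip in N (None keeps the last).
- bot.dwell(seconds).
- solver.solve_ik(position, orientation): joint angles nearest the present ones, or None.
- cams.get_image(name): name is "scene" or "top"; returns (picture, depth): 400x640x3 uint8, red, green, blue; 400x640 float32, m along the optical axis (not along the pixel's ray), 0 where there is no reading.
- cams.calibration(name): a dict with "vfov" (degrees; the focal length in pixels is half the picture's height over the tangent of half this angle, whatever the lens; pixels are square), "cx", "cy" (the principal point, pixels), "dist_coeffs" ([k1, k2, p1, p2, k3] as OpenCV has them; the pictures are not rectified), "cam_to_world" (4x4, takes a point from camera to world coordinates). Camera axes: x right, y up, looking along -z (the intrinsics and any distortion apply to the point x, -y, -z); pixel columns grow to the right and rows downward; lengths in m; the calibration is good to about 2 mm. A picture is of the moment at which its call begins. calibration takes no time and is no camera call.
A pose or a line that the arm cannot do raises bot.Unreachable and nothing moves.
- workorder.close_job(): hands the job in, once; it reports no verdict.
Trained networks look in the newest picture that a camera, given by its name, has taken for a name from the list of things; names that differ only in an ending like _2 or _b are one class to them, and where a whole thing is asked for, a point or a joint stands for the part that bears it (a point fixed in the world has none). Each returns a list of dicts, best first, with "p" (0 to 1); they miss things now and then, are a little off and sometimes report something else, mostly with a low value. They report only what shows in the picture. A call takes as long as a camera call. They do not tell look-alikes from the thing itself.
- finder.find_in(camera, name): "bbox" ([left, top, right, bottom] in pixels, round what is visible of it).
- finder.trace(camera, name): "pixels" (400x640 bool, what is visible of it) and "bbox" ([left, top, right, bottom] in pixels, round what is visible of it).
- finder.tip_of(camera, name): "point" ([column, row] in pixels: a listed point, or the origin of a listed thing).
Readings, each from a call of its own:
- read_time_s(): time.
- read_qpos(): joint angles.
- read_dq(): joint speeds.
- read_joint_torque(): joint torques, N m.
- read_tool_pos(): TCP position.
- read_eef_rot(): TCP orientation.
- read_contact_force(): force on the tool from outside, world axes, zero at the start.
- read_ft_torque(): the same for the moment, N m.
- read_width(): finger opening in m.
Only numpy, scipy, OpenCV 4.12 (cv2) and the standard library are available. Lean on these libraries where they do the work, as an engineer would, in place of code of your own. Each camera call takes 0.05 s, during which the arm holds its last target. There are 200 camera calls.

## Task

Take the yellow-knobbed lid off its canister so the pearl sugar can be scooped for the waffles: nobody remembers which way it unscrews, so try one way and, if it stops, the other, then lift it off. Carry it over the middle of the wooden board and finish there still holding it level in the air, not touching the board and not put down; leave the black-knobbed lid shut and everything else where it stands.

Things in the scene. Friction and masses are not known exactly. Their poses are not given: they have to be found in the camera images.
- stand: fixed wooden plate 110 x 240 x 10 mm, screwed down, carrying two equal steel canisters 90 mm across at +-65 mm along its own y, rims 140 mm above the shelf; origin under the plate's middle, z up. Each mouth takes a quarter-turn screw lid. The two mouths have opposite thread hands; which has which is hidden and changes from start to start
- yellow_lid: lid to take off, in either mouth, 0.13-0.25 kg: steel disc 91 mm across, 8 mm thick, on the rim; on it a round yellow knob 40 mm across, 40 mm tall, with a white line on top along the lid's x. Below, a plug 62 mm across and a stem with two lugs along x reach 25 mm into the mouth. Origin on its axis at rim height, z up. As found: locked, x along the stand's x within 0.1 rad
- yellow_lid_knob (a point): knob's centre, half-way up: 28 mm above the lid's origin, 168 mm above the shelf. Turned the wrong way the lid meets a firm stop within 20 degrees; the right way it turns easily, is loose from 55 to 120 degrees (60 to 80 is best) and then lifts straight out. It does not rise while turning; until loose it cannot be lifted more than about 3 mm
- black_lid: the same lid with a black knob, in the other mouth; to be left shut. Origin on its axis at rim height
- board: wooden board 240 (x) x 160 (y) x 18 mm lying loose on the shelf, 2 kg; origin under its centre
- board_top (a point): centre of the board's upper face, 18 mm above the shelf
- pitcher: blue ceramic pitcher, 110 mm across, 175 mm tall, handle to its +y; origin under its foot. Loose bystander
- mug: white mug, 80 mm across, 90 mm tall; origin under its foot. Loose bystander
- bowl: terracotta bowl, 150 mm across, 65 mm tall; origin under its foot. Loose bystander
- mill: dark wooden pepper mill, 56 mm across, 170 mm tall; origin under its foot. Loose bystander
Things that resemble listed ones, but are neither listed nor needed, are in the scene too. What is shaped like the yellow_lid but blue or turquoise is not meant.

How it is judged:
By the outcome, as a careful person would: the job done as asked, in the order asked, and still so for the second after the job is handed in, while the arm keeps its last pose, push and grip.
It also fails if it takes over 48 s, if anything falls off the work surface, if the arm or the gripper's body presses on something with over 40 N, if the wrist force passes 120 N, or if a joint passes its speed limit or range.

## Working session

There is one attempt and no reset: what is moved stays moved. The work goes in short steps, each a Python script; the robot and the scene stay as the last script left them, time stands still between calls to the robot, and variables do not carry over. Pictures are saved under pics/ and viewed, about 8 in all and at most 12, crops included, and the job is handed in when it is done.

```bash
ls; mkdir -p pics; cat > h.py <<'E'
import numpy as np, cv2
from plant import *
def K(n):
    c=cams.calibration(n); f=200/np.tan(np.radians(c["vfov"])/2)
    return np.array([[f,0,c["cx"]],[0,f,c["cy"]],[0,0,1.]]),np.array(c["dist_coeffs"],float),np.array(c["cam_to_world"])
def ray(n,uv):
    k,d,T=K(n); p=cv2.undistortPoints(np.array(uv,float).reshape(-1,1,2),k,d)[:,0]
    return T[:3,3], np.c_[p[:,0],-p[:,1],-np.ones(len(p))]@T[:3,:3].T   # unit depth along axis
def at_z(n,uv,z):
    o,r=ray(n,uv); return o+r*((z-o[2])/r[:,2])[:,None]
def at_d(n,uv,depth):
    o,r=ray(n,uv); return o+r*np.asarray(depth).reshape(-1,1)
def save(img,name): cv2.imwrite("pics/"+name,cv2.cvtColor(img,cv2.COLOR_RGB2BGR))
E
python3 - <<'E'
from h import *
im={}
for n in("scene","top"):
    im[n],d=cams.get_image(n); save(im[n],n+"1.png"); print(n,K(n)[2][:3,3].round(3),K(n)[1])
    np.save(n+"_d.npy",d)
    for t in("yellow_lid","black_lid","stand","board","pitcher","mug","bowl","mill"):
        for r in finder.trace(n,t)[:3]:
            m=r["pixels"]&(d>0); v,u=np.nonzero(m)
            if len(u)==0: continue
            P=at_d(n,np.c_[u,v],d[v,u]); 
            print(n,t,round(r["p"],2),np.array(r["bbox"]).round(),"lo",np.percentile(P,2,0).round(3),"hi",np.percentile(P,98,0).round(3))
    for t in("yellow_lid_knob","board_top"):
        for r in finder.tip_of(n,t)[:3]:
            z=.168 if "knob" in t else .018
            print(n,t,round(r["p"],2),np.round(r["point"]),at_z(n,r["point"],z).round(3))
print(read_time_s())
E
```

```text
pics
scene [ 1.684 -0.194  1.251] [-0.05883483  0.          0.          0.          0.        ]
scene yellow_lid 0.91 [329. 188. 350. 210.] lo [0.537 0.006 0.142] hi [0.614 0.087 0.191]
scene yellow_lid 0.8 [292. 209. 312. 230.] lo [ 0.529 -0.143  0.027] hi [ 0.603 -0.066  0.076]
scene yellow_lid 0.63 [320. 180. 340. 197.] lo [ 0.357 -0.     0.026] hi [0.422 0.081 0.076]
scene black_lid 0.86 [360. 175. 381. 199.] lo [0.506 0.131 0.138] hi [0.582 0.213 0.192]
scene board 0.9 [227. 207. 268. 257.] lo [ 0.44  -0.407  0.002] hi [ 0.675 -0.255  0.024]
scene board 0.5 [328. 187. 352. 206.] lo [0.536 0.007 0.141] hi [0.614 0.086 0.191]
scene pitcher 0.61 [411. 189. 455. 238.] lo [0.623 0.339 0.01 ] hi [0.707 0.471 0.18 ]
scene mug 0.86 [264. 235. 287. 269.] lo [ 0.675 -0.268  0.   ] hi [ 0.756 -0.193  0.092]
scene bowl 0.94 [432. 184. 461. 213.] lo [0.47  0.47  0.003] hi [0.613 0.572 0.067]
scene bowl 0.71 [332. 189. 350. 208.] lo [0.534 0.006 0.141] hi [0.614 0.086 0.191]
scene mill 0.78 [181. 196. 201. 232.] lo [ 0.406 -0.568  0.001] hi [ 0.518 -0.524  0.167]
scene yellow_lid_knob 0.81 [3
[... 880 characters left out ...]
 0.128]
top board 0.8 [399. 170. 441. 236.] lo [ 0.435 -0.408  0.011] hi [ 0.666 -0.253  0.022]
top pitcher 0.58 [187. 146. 233. 186.] lo [0.601 0.338 0.021] hi [0.693 0.467 0.179]
top mug 0.89 [381. 141. 404. 176.] lo [ 0.647 -0.264 -0.001] hi [ 0.75  -0.189  0.091]
top bowl 0.63 [160. 178. 203. 221.] lo [0.474 0.443 0.001] hi [0.608 0.57  0.066]
top bowl 0.63 [185. 147. 233. 187.] lo [0.601 0.338 0.043] hi [0.689 0.462 0.179]
top mill 0.87 [477. 210. 502. 229.] lo [ 0.461 -0.556  0.011] hi [ 0.508 -0.523  0.167]
top yellow_lid_knob 0.97 [356. 199.] [[ 0.533 -0.09   0.168]]
top yellow_lid_knob 0.78 [309. 186.] [[0.571 0.057 0.168]]
top board_top 0.86 [423. 202.] [[ 0.548 -0.341  0.018]]
1.1
```

```bash
python3 - <<'E'
import cv2,numpy as np
t=cv2.imread("pics/top1.png");s=cv2.imread("pics/scene1.png")
a=cv2.resize(t[130:270,150:510],(800,311),interpolation=cv2.INTER_CUBIC)
b=cv2.resize(s[165:275,170:470],(800,288),interpolation=cv2.INTER_CUBIC)
cv2.imwrite("pics/c1.png",np.vstack([a,b]))
cv2.imwrite("pics/c2.png",cv2.resize(t[165:225,250:340],(780,520),interpolation=cv2.INTER_CUBIC))
E
```

```text
(no output)
```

View pics/c1.png

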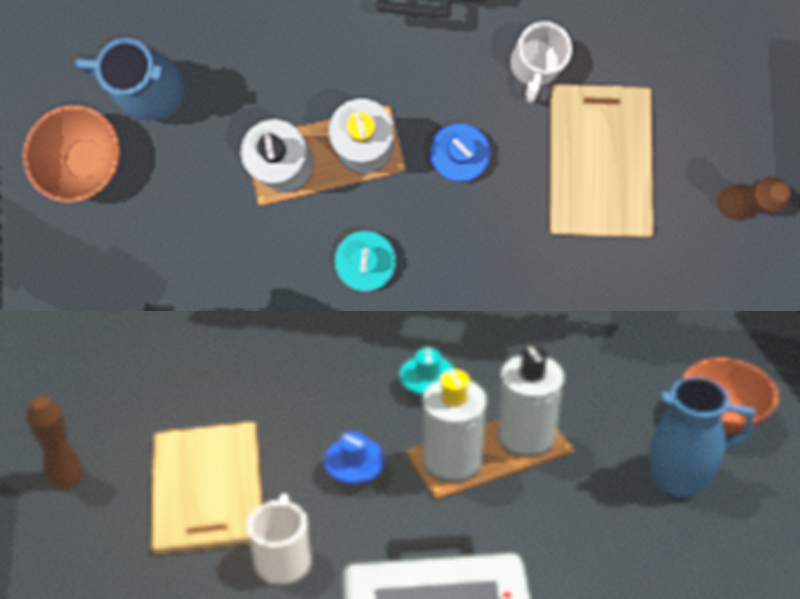

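View pics/c2.png

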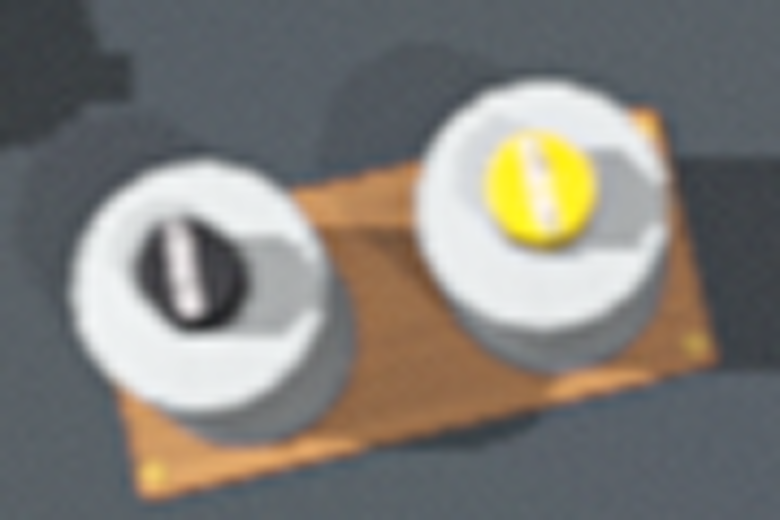

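Picture 1 (crops of both views) and 2 (top, enlarged): the yellow lid is in the canister nearer the board, with its knob at about top px (312,187). The black one is at (271,197), and the blue and turquoise decoys lie on the shelf. Next I triangulate the knob top.

```bash
cat >> h.py <<'E'
from scipy.spatial.transform import Rotation as R
def down(a): c,s=np.cos(a),np.sin(a); return R.from_matrix(np.array([[0,c,s],[0,s,-c],[-1,0,0]])).as_rotvec()
def tri(a,ua,b,ub):
    o1,r1=ray(a,ua);o2,r2=ray(b,ub);A=np.c_[r1[0],-r2[0]];t=np.linalg.lstsq(A,o2-o1,rcond=None)[0]
    p,q=o1+t[0]*r1[0],o2+t[1]*r2[0];return (p+q)/2,np.linalg.norm(p-q)
E
python3 - <<'E'
from h import *
P={}
for n,box in(("top",(299,175,328,203)),("scene",(325,180,354,212))):
    im=cv2.cvtColor(cv2.imread(f"pics/{n}1.png"),cv2.COLOR_BGR2HSV);d=np.load(n+"_d.npy")
    v,u=np.mgrid[box[1]:box[3],box[0]:box[2]];u=u.ravel();v=v.ravel();h=im[v,u];X=at_d(n,np.c_[u,v],d[v,u])
    ye=(h[:,0]>20)&(h[:,0]<35)&(h[:,1]>120)
    top=(X[:,2]>.183)&(X[:,2]<.196)
    print(n,"yellow",ye.sum(),u[ye].mean(),v[ye].mean(),"top face n",top.sum(),X[top].mean(0).round(4),np.c_[u,v][top].mean(0))
    P[n]=np.c_[u,v][top].mean(0)
    if n=="top":
        disc=(X[:,2]>.14)&(X[:,2]<.155); q=X[disc][:,:2]; c,r=cv2.minEnclosingCircle(q.astype(np.float32)); print("disc",c,r,X[disc][:,2].mean())
print("tri",tri("top",P["top"],"scene",P["scene"]))
r=R.from_rotvec(read_eef_rot()).as_matrix();print(r.round(3),np.arctan2(r[1,1],r[0,1]))
for a in np.arange(-3.1,3.2,.35):
    q=solver.solve_ik([.571,.049,.153],down(a)); print(round(a,2),None if q is None else np.round(q,2))
E
```

```text
top yellow 85 312.09411764705885 186.9764705882353 top face n 124 [0.5684 0.0489 0.1872] [311.44354839 186.05645161]
disc (0.5689871907234192, 0.049296412616968155) 0.04534584656357765 0.1472192383629515
scene yellow 100 340.31 194.09 top face n 66 [0.5729 0.046  0.1886] [339.63636364 191.24242424]
tri (array([0.56875429, 0.04798288, 0.18449611]), np.float64(0.0021256371156264287))
[[ 0.     0.453  0.892]
 [ 0.     0.892 -0.453]
 [-1.     0.     0.   ]] 1.101033205103549
-3.1 None
-2.75 None
-2.4 [ 0.07  0.38  1.69 -0.    1.08  2.47]
-2.05 [ 0.07  0.38  1.69 -0.    1.08  2.12]
-1.7 [ 0.07  0.38  1.69 -0.    1.08  1.77]
-1.35 [0.07 0.38 1.69 0.   1.08 1.42]
-1.0 [0.07 0.38 1.69 0.   1.08 1.07]
-0.65 [0.07 0.38 1.69 0.   1.08 0.72]
-0.3 [ 0.07  0.38  1.69 -0.    1.08  0.37]
0.05 [ 0.07  0.38  1.69 -0.    1.08  0.02]
0.4 [ 0.07  0.38  1.69  0.    1.08 -0.33]
0.75 [ 0.07  0.38  1.69  0.    1.08 -0.68]
1.1 [ 0.07  0.38  1.69 -0.    1.08 -1.03]
1.45 [ 0.07  0.38  1.69  0.    1.08 -1.38]
1.8 [ 0.07  0.38  1.69 -0.    1.08 -1.73]
2.15 [ 0.07  0.38  1.69  0.    1.08 -2.08]
2.5 [ 0.07  0.38  1.69 -0.    1.08 -2.43]
2.85 None
3.2 None
```

```bash
python3 - <<'E'
from h import *
c=[.570,.048]
bot.move_pose(c+[.25],down(.05)); bot.move_straight(c+[.152],rate=.08)
print(read_contact_force().round(1) if hasattr(read_contact_force(),'round') else read_contact_force())
jaws.grab(70); bot.dwell(.2)
print(read_width(),np.round(read_contact_force(),1),np.round(read_ft_torque(),2),read_tool_pos(),read_time_s())
save(cams.get_image("scene")[0][150:250,270:420],"g.png")
import cv2; cv2.imwrite("pics/g2.png",cv2.resize(cv2.imread("pics/g.png"),(750,500),interpolation=cv2.INTER_CUBIC))
E
```

```text
[-1.3  0.4  0.4]
0.03842061028098287 [-0.4 -0.4  4.9] [-0.03  0.29  0.04] [0.57026229 0.04801024 0.15252746] 5.1833
```

View pics/g2.png

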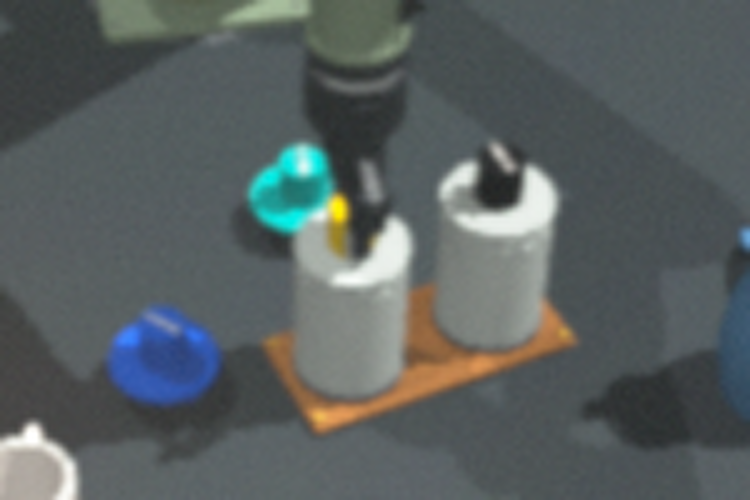

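Picture 3: the fingers hold the yellow knob (about px (350,215) in the crop), and the black lid is untouched. Now I try one way in small steps, watching the moment.

```bash
python3 - <<'E'
from h import *
p=[.570,.048,.1525]; 
def act():
    r=R.from_rotvec(read_eef_rot()).as_matrix(); return np.degrees(np.arctan2(r[1,1],r[0,1])-.05)
for k in range(1,9):
    t0=read_time_s();bot.move_pose(p,down(.05+np.radians(4*k)))
    m=read_ft_torque();f=read_contact_force()
    print(4*k,act().round(2),"mz",round(m[2],2),np.round(f,1),round(read_time_s()-t0,2),flush=True)
    if abs(m[2])>.6: break
E
```

```text
4 3.92 mz 0.13 [-0.5  0.5  3.4] 0.25
8 7.87 mz 0.12 [-1.4  1.1  3. ] 0.25
12 11.85 mz 0.09 [0.2 0.7 3.1] 0.25
16 15.84 mz 0.12 [ 0.5 -0.1  3.5] 0.25
20 19.84 mz 0.14 [-0.8  1.   3.8] 0.25
24 23.84 mz 0.09 [-0.4  0.8  2.7] 0.25
28 27.84 mz 0.14 [-0.3  0.2  4.1] 0.25
32 31.84 mz 0.15 [-1.2  0.6  4.2] 0.25
```

No stop past 20°, and a steady moment of about 0.13 N·m, so this is the right way. I continue to 70°, then try lifting.

```bash
python3 - <<'E'
from h import *
p=[.570,.048,.1525]
for k in (40,48,56,64,70):
    bot.move_pose(p,down(.05+np.radians(k))); m=read_ft_torque(); print(k,"mz",round(m[2],2),np.round(read_contact_force(),1),flush=True)
    if abs(m[2])>.6: raise SystemExit("stop")
f0=read_contact_force()[2]
for z in (.0025,.006,.012):
    bot.move_straight([p[0],p[1],p[2]+z],rate=.04); bot.dwell(.1); f=read_contact_force(); print(z,np.round(f,1),read_width(),read_tool_pos()[2],flush=True)
    if f[2]-f0<-10: print("resisting"); break
else:
    bot.move_straight([p[0],p[1],.24],rate=.1); bot.dwell(.2); print(np.round(read_contact_force(),1),read_width())
for n in("scene","top"): save(cams.get_image(n)[0],n+"2.png")
a=cv2.resize(cv2.imread("pics/scene2.png")[130:250,270:420],(500,400),interpolation=3)
b=cv2.resize(cv2.imread("pics/top2.png")[150:250,260:360],(300,300),interpolation=3)
o=np.zeros((400,800,3),np.uint8);o[:,:500]=a;o[:300,500:]=b;cv2.imwrite("pics/l.png",o); print(read_time_s())
E
```

```text
40 mz 0.13 [ 0.5 -0.3  3.6]
48 mz 0.13 [0.1 0.4 3.5]
56 mz 0.12 [-1.2 -0.1  3.2]
64 mz 0.11 [-0.6  0.5  3.7]
70 mz 0.11 [-0.5  0.3  2.9]
0.0025 [ 0.   0.2 -2.9] 0.038687512203800414 0.1543203700323047
0.006 [ 0.5  0.5 -2.1] 0.038383547713218884 0.15853403533005597
0.012 [ 0.5  0.4 -3.2] 0.03870083794271092 0.16459878096192293
[ 0.4 -0.  -2.7] 0.03806238805076455
10.825
```

View pics/l.png

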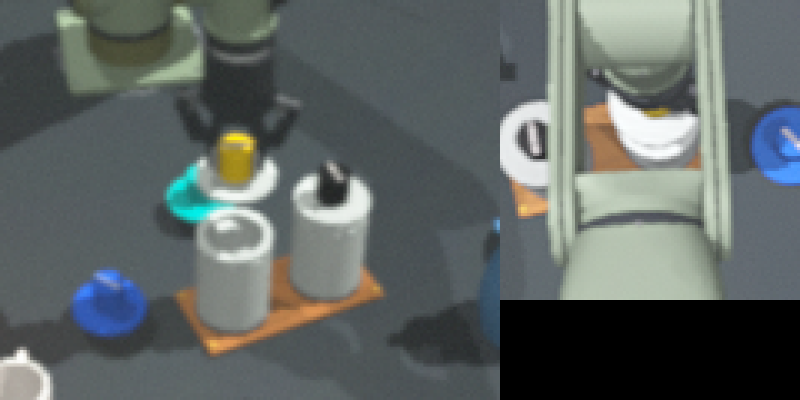

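Picture 4: the lid is free above the open canister, level in the fingers (crop px (237,165)). Black lid still shut. Carrying it to the board.

```bash
python3 - <<'E'
from h import *
b=[.554,-.331]; rv=read_eef_rot()
bot.move_straight(b+[.24],rate=.15); bot.move_straight(b+[.125],rate=.08); bot.dwell(.4)
print(read_tool_pos(),np.round(read_contact_force(),1),read_width(),read_time_s())
for n in("scene","top"):
    im,d=cams.get_image(n); save(im,n+"3.png")
    for t in("yellow_lid","black_lid","board","mug"):
        for r in finder.trace(n,t)[:2]:
            v,u=np.nonzero(r["pixels"]&(d>0))
            if len(u): X=at_d(n,np.c_[u,v],d[v,u]);print(n,t,round(r["p"],2),np.percentile(X,2,0).round(3),np.percentile(X,98,0).round(3))
a=cv2.resize(cv2.imread("pics/scene3.png")[150:275,180:480],(800,333),interpolation=3)
c=cv2.resize(cv2.imread("pics/top3.png")[135:235,250:500],(660,264),interpolation=3)
o=np.zeros((597,800,3),np.uint8);o[:333]=a;o[333:,:660]=c;cv2.imwrite("pics/f.png",o)
E
```

```text
[ 0.55402432 -0.33100232  0.12508518] [-0.   0.6 -2.6] 0.03856912778237906 15.4833
scene yellow_lid 0.68 [0.497 0.133 0.135] [0.581 0.215 0.192]
scene yellow_lid 0.67 [ 0.323 -0.001 -0.001] [0.508 0.079 0.127]
scene black_lid 0.51 [0.502 0.134 0.143] [0.579 0.209 0.192]
scene board 0.58 [ 0.45  -0.407  0.003] [ 0.675 -0.255  0.024]
scene board 0.28 [0.507 0.131 0.143] [0.581 0.211 0.192]
scene mug 0.89 [ 0.676 -0.266  0.003] [ 0.756 -0.195  0.092]
top yellow_lid 0.94 [ 0.519 -0.14   0.026] [ 0.597 -0.062  0.076]
top yellow_lid 0.57 [0.344 0.004 0.027] [0.426 0.084 0.076]
top black_lid 0.61 [0.496 0.134 0.142] [0.578 0.214 0.191]
top board 0.92 [ 0.439 -0.376  0.01 ] [ 0.669 -0.251  0.022]
top mug 0.73 [ 0.648 -0.265 -0.002] [ 0.75  -0.189  0.092]
```

View pics/f.png

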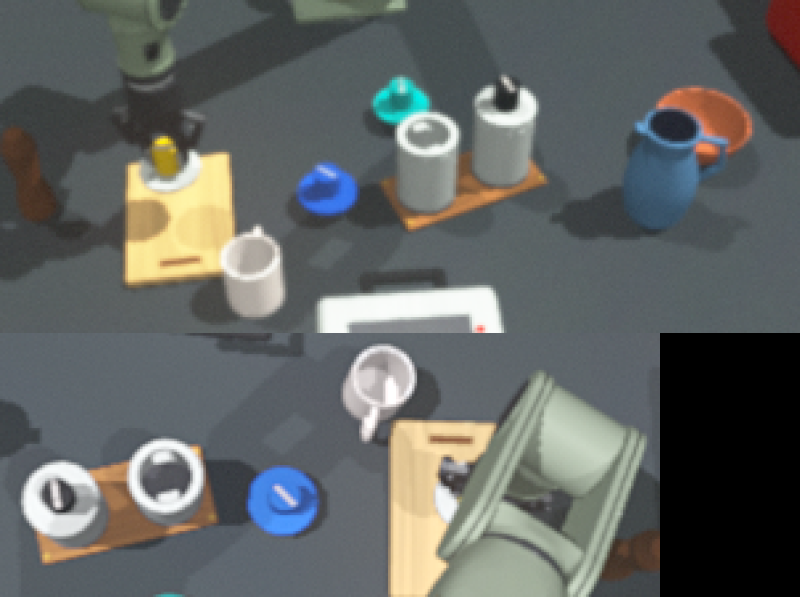

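Picture 5: the lid hangs above the board (scene crop px (170,170)) with an open canister behind it. The black lid is shut and the bystanders are unmoved. I check level by plane fit, then hand in.

```bash
python3 - <<'E'
from h import *
im,d=cams.get_image("scene"); v,u=np.mgrid[180:240,220:270]; u=u.ravel();v=v.ravel()
X=at_d("scene",np.c_[u,v],d[v,u]); m=(np.hypot(X[:,0]-.554,X[:,1]+.331)<.048)&(abs(X[:,2]-.1205)<.01); X=X[m]
c,*_=np.linalg.lstsq(np.c_[X[:,:2],np.ones(len(X))],X[:,2],rcond=None)
print(m.sum(),"z",X[:,2].mean().round(4),"tilt deg",np.degrees(np.arctan(np.hypot(*c[:2]))).round(1),"xy lo/hi",X.min(0).round(3),X.max(0).round(3))
if np.hypot(*c[:2])<.12: workorder.close_job(); print("closed",read_time_s())
E
```

```text
192 z 0.1209 tilt deg 2.3 xy lo/hi [ 0.532 -0.374  0.113] [ 0.601 -0.288  0.129]
the job is handed in; nothing more can be done
the job is handed in; nothing more can be done
```

The yellow-knobbed lid is off its canister and held in the air over the middle of the board. I handed the job in at about 15.6 s on the robot's clock; no verdict is reported.

**Unscrewing:** I gripped the knob at 70 N and turned counter-clockwise seen from above. It met no stop; the moment stayed at about 0.13 N·m all the way to 70°, so I did not need to try the other way. The lid then lifted straight out without resistance.

**Last checks:**
- **Height:** the lid's disc top is at z ≈ 0.121 m, so its stem should clear the board by about 7 cm (heights below the disc taken from the task text).
- **Level:** a plane fit to the disc gave 2.3° of tilt. Only 192 noisy depth points went into it, so this is close to the measurement error.
- **Grip:** it is steady, with the fingers 38.6 mm apart, and the wrist feels only the lid's weight (about 2.6 N).
- **Other things:** the black lid is still shut. The board and mug measured where they were before, to within about a centimetre. The pitcher, bowl and mill look unmoved in the last picture.

**Disagreements:**
- The network did not find the held lid in the final pictures. It reported the black lid and the decoys instead, so I confirmed the held lid from the picture and the depth data.
- The two cameras put the board's centre about 7 mm apart in x (the network's point estimates about 18 mm apart), so I aimed for the middle of the two.

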